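# Lock the orange toggle knob into the service stand

## Robot

A 6-joint arm with a two-finger parallel gripper is mounted at the origin on a cart in front of the work surface, level with it; the furniture and walls round the work are solid. World frame = base frame: x ahead of the robot, y to its left, z up, the work surface at z = 0. Lengths are in m, angles in degrees, forces in N, time in s.
With the tool pointing down it reaches from about 0.375 to 0.9 m from the base axis. Payload 3.1 kg.
Tool frame: the origin (TCP) lies at the very end of the fingers, on their centre line; the grasp point (between the pads) lies 19 mm behind it; z points along the fingers, y is the line along which they close (so a half turn about z gives the same grasp; the last joint's range is limited). The gripper opens to 87 mm and grips with 3 to 60 N. Pads are 19 mm wide; open, the fingers measure 117 mm over their backs; the gripper's body (75 mm by 190 mm) begins 51 mm behind the grasp point.
Start: joints at [-76.805, 30.224, 82.088, -0, 67.689, -10.227], TCP at [0.248, -0.573, 0.223] pointing down, gripper open.
Joint ranges: [-176.69, 176.69], [-43.24, 126.21], [12.49, 139.97], [-82, 262], [0, 151.66], [-163.58, 163.58]. Speed limits (degrees/s): [159.86, 159.86, 180, 180, 180, 180].

## Interface

Orientations are given as a 3x3 rotation matrix whose columns are the frame's x, y, z axes.
In Python, from rig import bot, imaging gives the robot as it stands.
- The arm moves only by the tool drive_tool, never from a script. Its argument "deltas" is text: rows parted by semicolons, each of 5 numbers parted by spaces: the finger opening in mm, from 0 to 87, then the shift along the world's x, y, z in mm, then the turn about the world's z in rad. In form: jaw dx dy dz twist; .... A call has 1 to 12 rows; each row is the pose to reach, as a shift and turn from the pose commanded when the call began; what a row does not reach only later rows make up. A row lasts 1/10 s, in which the tool goes at most 50 mm and 8.59 degrees, less where a joint would pass 70% of its speed; a pose out of reach is approached as far as the arm can. A call with a gripper value outside its range is refused whole. The fingers move at their own pace and stop on an object; the grip force is fixed at half the most. Time passes only in rows, so rows that repeat a pose let the fingers close. It gives the time, the measured TCP pose, the force, the opening and the grip force at its end, in the units of the state.
- bot.read_state(): the state, without advancing time (a new reading comes with each control period).
- imaging.capture(name): name is "scene" or "top" or "wrist"; returns the picture (384x512x3 uint8, red, green, blue); there is no depth.
- imaging.camera_model(name): a dict with "fx", "fy", "cx", "cy" (pixels), "T" (4x4, takes a point from camera to world coordinates). Camera axes: x right, y down, z forward; pixel columns grow to the right and rows downward; lengths in m; the calibration is good to about 2 mm. A picture is of the moment at which its call begins: read the wrist's pose just before it. camera_model takes no time and is no camera call; for the wrist camera it gives the pose at the moment of the call.
- bot.hand_in(): hands the job in; it is judged then, once.
The state is a dict: "time_s": time; "joint_positions": joint angles; "qvel": joint speeds; "tau": joint torques, N m; "position": TCP position; "tcp_rot": TCP orientation; "force": force on the tool from outside, world axes, zero at the start; "moment": the same for the moment, N m; "opening": opening from 0.0 (shut) to 1.0 (fully open); "grasp_force": force on a finger pad.
Only numpy, scipy, OpenCV 4.12 (cv2) and the standard library are available. Lean on these libraries where they do the work, as an engineer would, in place of code of your own. Each camera call takes 0.05 s, during which the arm holds its last target. There are 200 camera calls.

## Task

Get the little slotted service stand ready for the next car chassis: take the orange hold-down knob out of its rest, pass its crossbar down through the slot in the stand's deck, and give it a quarter turn so the bar lies across the slot underneath. Let go with the knob upright and its round flange down on the deck. Leave the blue knob in its own rest.

Things in the scene. Friction and masses are not known exactly. Their poses are not given: they have to be found in the camera images.
- toggle_grip (a point): Centre of the flat orange grip of the loose hold-down knob (80 to 170 g): 50 mm long (x), 14 thick (y), 42 high (z, up). Under the grip a round steel flange, 54 mm across, 5 thick, its underside 26 mm below this point. Starts upright in one of two fixed grey rests (96x62x36 mm), flange on the rest's top, shank and crossbar in its 70x24 mm pocket; which rest varies.
- toggle_bar (a point): Centre of the steel crossbar at the foot of the orange knob, 49 mm straight below the grip's centre, on a 14 mm round shank: 60 mm long (x, same direction as the grip's length), 12 wide (y), 10 high. Its top is 18 mm below the flange's underside.
- stand_slot (a point): Centre of the slot in the fixed stand's aluminium deck (130x120 mm, blue sides, black base), at the deck's top face, 60 mm above the bench. Slot 80 mm long (x), 30 wide (y), right through the 8 mm deck; below it 46 mm of free height, 96 mm wide along y: the bar turns freely. With the flange on the deck the bar's centre is 23 mm below this point.
- pin_grip (a point): Centre of the blue grip of the other loose knob: same grip and flange as the orange one, but a plain pin below and no crossbar; a bystander that stays in the other grey rest.
Mind the look-alikes: they are no part of the job. There is more than one size of the part that bears stand_slot; the job needs the larger. Leave any red look-alike of the part that bears toggle_grip alone.

How it is judged:
By the outcome, as a careful person would: the job done as asked, in the order asked, and still so for the second after the job is handed in, with the robot touching nothing.
It also fails if it takes over 48 s, if anything falls off the work surface, if the arm or the gripper's body presses on something with over 40 N, if the wrist force passes 120 N, or if a joint passes its speed limit or range.

## Working session

There is one attempt and no reset: what is moved stays moved. The work goes in short steps, Python scripts to look and compute and a tool call to move; the robot and the scene stay as the last step left them, time stands still between calls to the robot, and variables do not carry over. Pictures are saved under pics/ and viewed, at most 10 in all, crops included, and the job is handed in when it is done.

Besides the shell and the picture viewer there is one more tool, called after "Call:" as a command line: name --argument value ..., lists and objects as JSON in quotes. drive_tool: Moves the arm, as the interface text tells. Its arguments: {"type":"object","properties":{"deltas":{"type":"string"}},"required":["deltas"]}

```bash
mkdir -p pics
python3 - <<'E'
from rig import bot, imaging
import cv2,numpy as np
s=bot.read_state();print(s['time_s'],s['position'],s['tcp_rot'],s['opening'])
for n in("top","scene"):
    im=imaging.capture(n);m=imaging.camera_model(n)
    print(n,m['fx'],m['cx'],m['cy'],np.round(m['T'],3).tolist())
    cv2.imwrite(f"pics/{n}0.png",cv2.resize(im[:,:,::-1],(768,576)))
E
```

```text
0.0 [ 0.24830225 -0.57277293  0.22156728] [[ 9.17586820e-01  3.97535107e-01 -5.16538205e-04]
 [ 3.97535278e-01 -9.17584484e-01  2.10169022e-03]
 [ 3.61528203e-04 -2.13382540e-03 -9.99997658e-01]] 0.9984217636419255
top 479.2780467293676 256.88649837360134 196.7214596479106 [[-0.005, -0.989, 0.149, 0.428], [-0.999, 0.01, 0.034, -0.046], [-0.035, -0.149, -0.988, 0.914], [0.0, 0.0, 0.0, 1.0]]
scene 360.32363835903146 251.02290080550736 193.06148988127157 [[-0.671, -0.399, 0.625, 0.012], [-0.741, 0.348, -0.573, 0.448], [0.011, -0.848, -0.53, 0.508], [0.0, 0.0, 0.0, 1.0]]
```

View pics/top0.png

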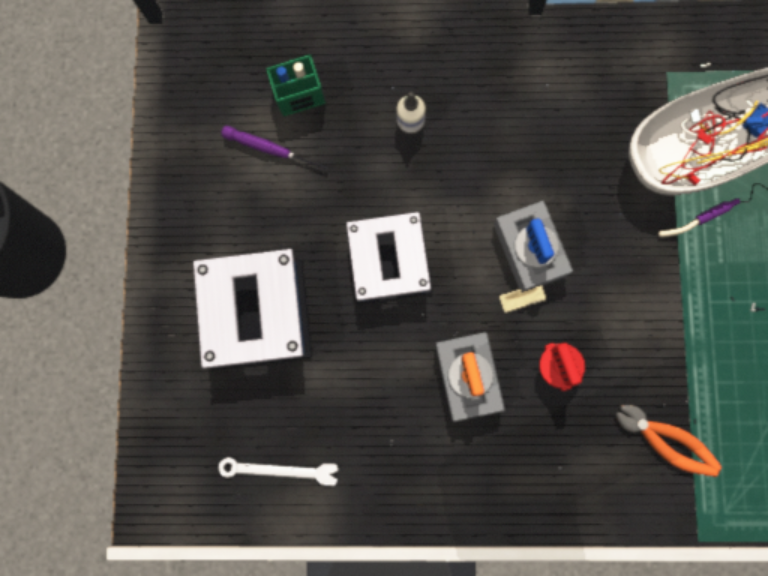

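View pics/scene0.png

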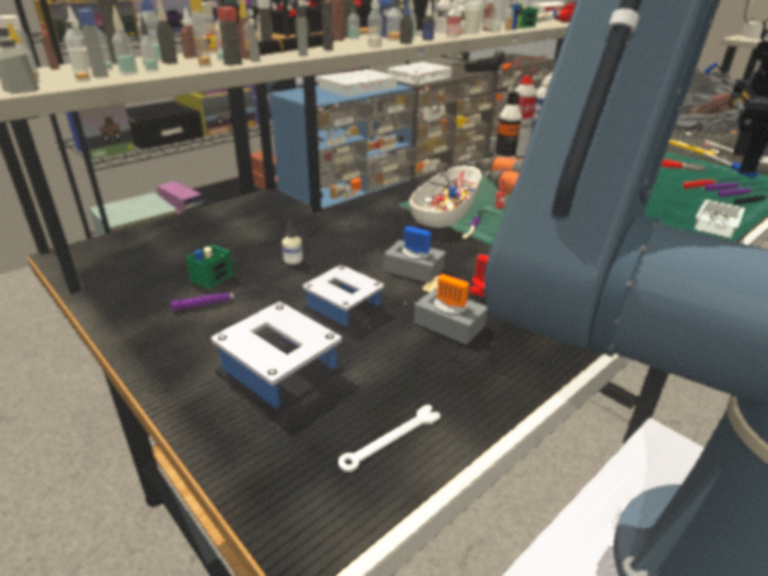

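The top view shows these candidates (768-wide pixels):
- Orange knob: (472,374) in a grey rest. This is the one I want.
- Red look-alike: (562,366).
- Blue knob: (540,240).
- Orange pliers: (680,450).
- Large stand: slot at (248,308), the one needed. The small stand is at (388,255).

I'll check the orange knob and large stand in one close crop.

```bash
cat > h.py <<'E'
import numpy as np
from rig import bot, imaging
def world(m,u,v,z):
    T=np.array(m['T']);d=T[:3,:3]@[(u-m['cx'])/m['fx'],(v-m['cy'])/m['fy'],1]
    return T[:3,3]+d*(z-T[2,3])/d[2]
E
python3 - <<'E'
import cv2,numpy as np
im=cv2.imread("pics/top0.png")
im=imc=__import__('h').imaging.capture("top")[:,:,::-1]
a=cv2.resize(im[160:250,125:210],(400,424),interpolation=cv2.INTER_CUBIC)
b=cv2.resize(im[215:285,282:348],(400,424),interpolation=cv2.INTER_CUBIC)
cv2.imwrite("pics/crop.png",np.hstack([a,b]))
E
```

```text
(no output)
```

View pics/crop.png

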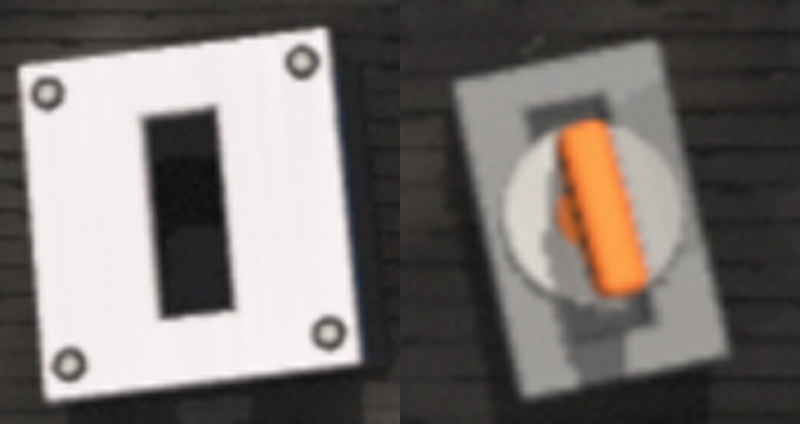

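Left is the large stand: slot corners at crop pixels (142,118), (216,106), (235,310) and (162,320). Right is the orange knob: flange centre about (593,213), grip top running from (585,122) to (625,294).

Run:
```python
from h import *
m=imaging.camera_model("top")
A=lambda p,z:world(m,125+p[0]/4.706-.4,160+p[1]/4.711-.4,z)
B=lambda p,z:world(m,282+(p[0]-400)/6.06-.4,215+p[1]/6.057-.4,z)
ang=lambda d:np.degrees(np.arctan2(d[1],d[0]))
s=[A(p,.06) for p in[(142,118),(216,106),(235,310),(162,320)]]
d=[A(p,.06) for p in[(20,67),(328,28),(361,362),(46,402)]]
print("slot",np.mean(s,0),ang(s[0]-s[3]),ang(s[1]-s[2]),np.linalg.norm(s[0]-s[3]),np.linalg.norm(s[0]-s[1]))
print("deck",np.mean(d,0),ang(d[0]-d[3]),ang(d[1]-d[2]),np.linalg.norm(d[0]-d[3]),np.linalg.norm(d[0]-d[1]))
t=[B(p,.083) for p in[(585,122),(625,294)]]
print("gripTop",np.mean(t,0),ang(t[0]-t[1]),np.linalg.norm(t[0]-t[1]))
print("flange",B((593,213),.041))
r=[B(p,.036) for p in[(455,80),(660,40),(728,355),(522,398)]]
print("rest",np.mean(r,0),ang(r[0]-r[3]),ang(r[1]-r[2]))
R=bot.read_state()['tcp_rot'];R=np.array(R);print(ang(R[:,0]),ang(R[:,1]),bot.read_state()['position'])
```

```text
slot [0.54326615 0.15000254 0.06      ] 7.114490444310319 6.49629201031303 0.07896276763595587 0.029088283446316532
deck [0.54324167 0.15010529 0.06      ] 6.370240624028402 6.352488986325215 0.130715491522064 0.12113559476459286
gripTop [ 0.46108672 -0.11790681  0.083     ] 11.804227069258477 0.04965844060516982
flange [ 0.46120481 -0.11797363  0.041     ]
rest [ 0.46023371 -0.11774734  0.036     ] 10.963092613729978 10.61852908254423
23.420986924296997 -66.5789871081119 [ 0.24832561 -0.57296581  0.2218087 ]
```

Call:
drive_tool --deltas "50 213 455 0 -0.21; 50 213 455 0 -0.21; 50 213 455 0 -0.21; 50 213 455 0 -0.21; 50 213 455 0 -0.21; 50 213 455 0 -0.21; 50 213 455 0 -0.21; 50 213 455 0 -0.21; 50 213 455 0 -0.21; 50 213 455 0 -0.21; 50 213 455 0 -0.21; 50 213 455 0 -0.21"

```text
time_s: 1.35
position: [0.4616, -0.1172, 0.2224]
tcp_rot: [[0.98, 0.201, -0.0], [0.201, -0.98, -0.0], [-0.0, 0.0, -1.0]]
force: [-0.1, 0.1, 0.8]
opening: 0.575
grasp_force: 0.0
```

Call:
drive_tool --deltas "50 0 0 -70 0; 50 0 0 -70 0; 50 0 0 -70 0; 50 0 0 -70 0; 50 0 0 -70 0"

```text
time_s: 1.85
position: [0.4623, -0.1199, 0.1537]
tcp_rot: [[0.981, 0.196, 0.002], [0.196, -0.981, -0.001], [0.002, 0.002, -1.0]]
force: [-0.5, 0.1, 0.2]
opening: 0.575
grasp_force: 0.0
```

Run:
```python
from h import *
import cv2
s=bot.read_state();R=np.array(s['tcp_rot']);p=np.array(s['position'])
print(s['time_s'],p,np.degrees(np.arctan2(R[1,0],R[0,0])))
m=imaging.camera_model("wrist");im=imaging.capture("wrist")
np.savez('w1.npz',**{k:m[k] for k in m})
im=im[:,:,::-1].copy()
T=np.array(m['T'])
print(np.round(T,3).tolist(), m['fx'],m['cx'],m['cy'])
cv2.imwrite("pics/w1.png",cv2.resize(im,(768,576)))
```

```text
1.85 [ 0.46230934 -0.11994073  0.15370208] 11.300384247777838
[[0.196, -0.946, -0.257, 0.533], [-0.981, -0.189, -0.053, -0.105], [0.002, 0.263, -0.965, 0.316], [0.0, 0.0, 0.0, 1.0]] 277.1488517046986 256.7847521890109 193.68236335094107
```

View pics/w1.png

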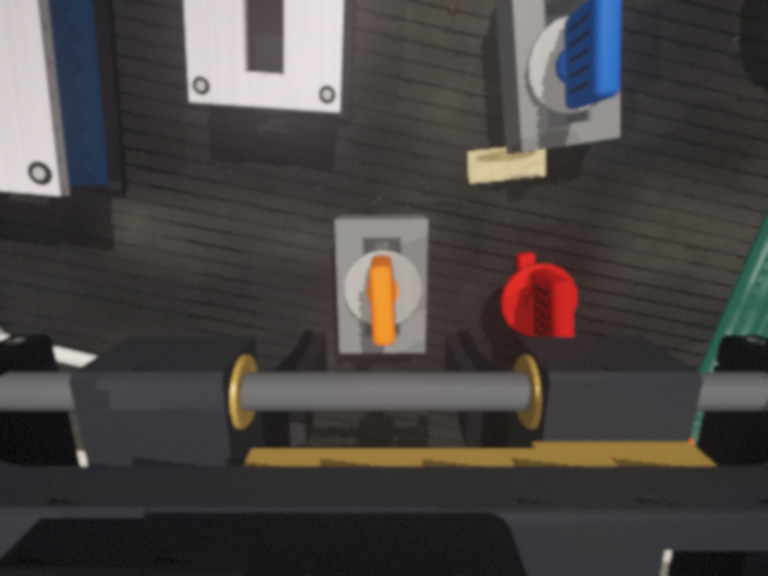

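The orange knob is upright in its rest, flange centre (382,288), lined up between the fingers. The red look-alike at (540,305) is clear of the right finger.

Run:
```python
from h import *
m={k:v for k,v in np.load('w1.npz').items()}
print(world(m,382.5/1.5,288/1.5,.041), world(m,381/1.5,260/1.5,.083),world(m,384/1.5,342/1.5,.083))
print(bot.read_state()['position'])
```

```text
[ 0.4611432  -0.11826937  0.041     ] [ 0.48817196 -0.11222491  0.083     ] [ 0.4393128 -0.1237176  0.083    ]
[ 0.46237014 -0.11971952  0.15384566]
```

Call:
drive_tool --deltas "50 0 1 -30 0; 50 0 1 -60 0; 50 0 1 -85 0; 50 0 1 -104 0; 50 0 1 -106 0; 50 0 1 -106 0; 0 0 1 -106 0; 0 0 1 -106 0; 0 0 1 -106 0; 0 0 1 -106 0; 0 0 1 -106 0; 0 0 1 -106 0"

```text
time_s: 3.1
position: [0.4616, -0.1175, 0.0468]
tcp_rot: [[0.98, 0.197, 0.0], [0.197, -0.98, -0.0], [0.0, 0.0, -1.0]]
force: [-1.0, 0.1, 1.4]
opening: 0.158
grasp_force: 30.0
```

Call:
drive_tool --deltas "0 0 0 20 0; 0 0 0 50 0; 0 0 0 90 0; 0 0 0 120 0; 0 20 70 120 -0.09; 0 40 120 120 -0.09; 0 55 170 120 -0.09; 0 68 220 120 -0.09; 0 82 267 120 -0.09; 0 82 267 120 -0.09; 0 82 267 120 -0.09; 0 82 267 120 -0.09"

```text
time_s: 4.3
position: [0.5427, 0.15, 0.166]
tcp_rot: [[0.994, 0.111, -0.002], [0.111, -0.994, -0.001], [-0.002, 0.0, -1.0]]
force: [-0.5, -0.1, -1.8]
opening: 0.159
grasp_force: 30.0
```

Run:
```python
from h import *
import cv2
s=bot.read_state();R=np.array(s['tcp_rot']);p=np.array(s['position'])
print(s['time_s'],p,np.degrees(np.arctan2(R[1,0],R[0,0])),s['grasp_force'],s['opening'])
m=imaging.camera_model("wrist");im=imaging.capture("wrist")[:,:,::-1]
np.savez('w2.npz',**m)
t=imaging.capture("scene")[:,:,::-1]
a=cv2.resize(im[60:300,100:420],(800,600),interpolation=cv2.INTER_CUBIC)
cv2.imwrite("pics/w2.png",a)
cv2.imwrite("pics/s2.png",cv2.resize(t[120:300,100:340],(800,600),interpolation=cv2.INTER_CUBIC))
```

```text
4.3 [0.54266838 0.14997515 0.16597066] 6.348277165502575 29.99939971603453 0.1591160120541851
```

View pics/w2.png

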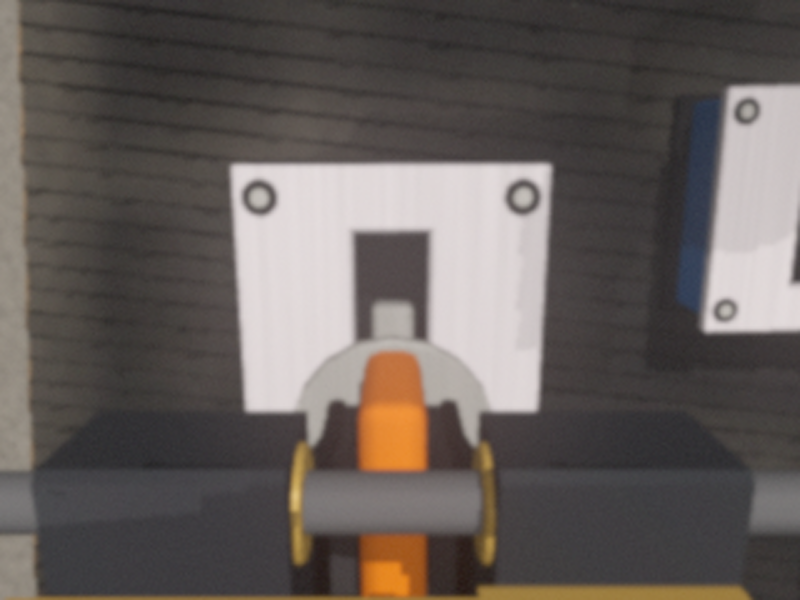

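View pics/s2.png

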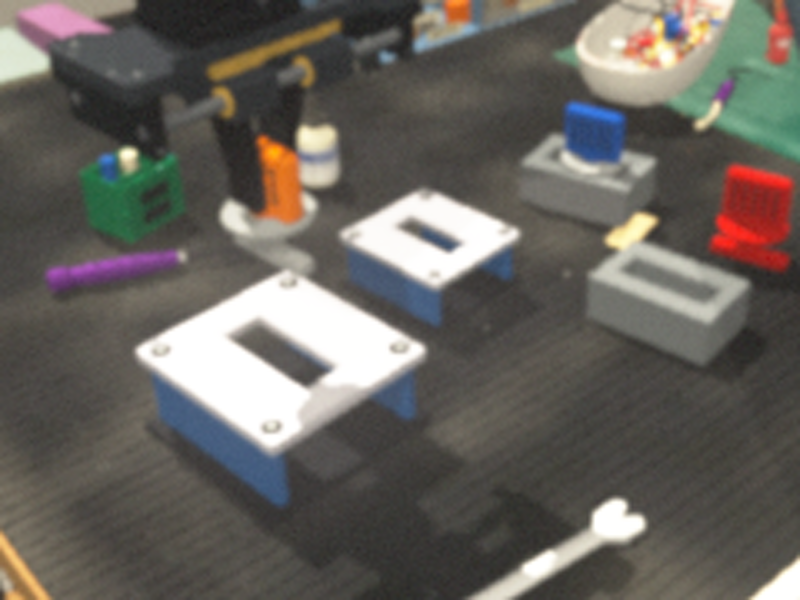

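The knob hangs upright in the gripper. Its bar end is at (393,302), over the slot's far edge at (391,231). I'll compute the offset.

Run:
```python
from h import *
m={k:v for k,v in np.load('w2.npz').items()}
w=lambda u,v,z:world(m,100+u/2.5-.3,60+v/2.5-.3,z)
a=np.radians(6.35);x=np.array([np.cos(a),np.sin(a),0]);y=np.array([-x[1],x[0],0])
c=np.array([.5427,.15,0])
for n,p in(("barend",w(393,302,.137)),("slotfar",w(391.5,231,.06)),("sl",w(353,231,.06)),("sr",w(430,231,.06)),("decklt",w(231,164,.06)),("deckrt",w(552,164,.06))):
    print(n,(p-c)@x,(p-c)@y)
```

```text
barend 0.029718515447999586 0.00014575917401048243
slotfar 0.04037317859830692 0.0006754373235250451
sl 0.040367379693275494 0.015528908862537815
sr 0.040378977702770505 -0.014178545046295123
decklt 0.06545429600625448 0.06104323596570116
deckrt 0.06550494552236251 -0.059702706009319706
```

Call:
drive_tool --deltas "0 0 0 -30 0; 0 0 0 -50 0; 0 0 0 -65 0; 0 0 0 -78 0; 0 0 0 -86 0; 0 0 0 -91 0; 0 0 0 -91 0; 0 0 0 -91 0"

```text
time_s: 5.2
position: [0.5439, 0.1495, 0.076]
tcp_rot: [[0.994, 0.108, 0.001], [0.108, -0.994, 0.0], [0.001, 0.0, -1.0]]
force: [-0.0, 1.5, -0.4]
opening: 0.156
grasp_force: 30.0
```

```bash
python3 -c "
from h import *
s=bot.read_state();print(s['joint_positions'],s['position'],s['force'])"
```

```text
[4.01761435e+00 3.75706081e+01 9.77638403e+01 1.09545386e-03
 4.46108432e+01 8.77897441e+01] [0.54388348 0.14947762 0.07599411] [-0.02547896  1.53564283 -0.43574609]
```

Call:
drive_tool --deltas "0 0 0 -2 0.14; 0 0 0 -2 0.28; 0 0 0 -2 0.43; 0 0 0 -2 0.57; 0 0 0 -2 0.72; 0 0 0 -2 0.86; 0 0 0 -2 1.0; 0 0 0 -2 1.15; 0 0 0 -2 1.29; 0 0 0 -2 1.44; 0 0 0 -2 1.57; 0 0 0 -2 1.57"

```text
time_s: 6.4
position: [0.544, 0.1497, 0.0743]
tcp_rot: [[-0.108, 0.994, 0.002], [0.994, 0.108, 0.0], [-0.0, 0.002, -1.0]]
force: [-0.4, -0.5, -0.3]
opening: 0.158
grasp_force: 30.0
```

Call:
drive_tool --deltas "0 0 0 -1 0; 0 0 0 -2 0; 0 0 0 -2.5 0; 0 0 0 -2.5 0"

```text
time_s: 6.8
position: [0.5434, 0.1495, 0.0709]
tcp_rot: [[-0.107, 0.994, -0.0], [0.994, 0.107, -0.0], [0.0, -0.0, -1.0]]
force: [-0.3, -0.8, -0.5]
opening: 0.158
grasp_force: 30.0
```

Now I'll ease down until contact.

Call:
drive_tool --deltas "0 0 0 -1 0; 0 0 0 -1 0; 0 0 0 -1 0"

```text
time_s: 7.1
position: [0.5435, 0.1496, 0.0708]
tcp_rot: [[-0.108, 0.994, 0.0], [0.994, 0.108, -0.0], [-0.0, 0.0, -1.0]]
force: [-0.6, -0.4, 5.9]
opening: 0.162
grasp_force: 30.0
```

Call:
drive_tool --deltas "14 0 0 0.5 0; 20 0 0 0.5 0; 40 0 0 0.5 0; 40 0 0 0.5 0; 40 0 0 0.5 0; 40 0 0 20 0; 40 0 0 50 0; 40 0 0 90 0; 40 0 0 130 0; 40 0 0 130 0; 40 0 0 130 0"

```text
time_s: 8.2
position: [0.5439, 0.1496, 0.201]
tcp_rot: [[-0.108, 0.994, 0.002], [0.994, 0.108, 0.0], [-0.0, 0.002, -1.0]]
force: [-0.2, 0.0, 0.0]
opening: 0.457
grasp_force: 0.0
```

Run:
```python
from h import *
import cv2
im=imaging.capture("wrist")[:,:,::-1]
t=imaging.capture("scene")[:,:,::-1]
cv2.imwrite("pics/f.png",np.hstack([cv2.resize(im,(400,300)),cv2.resize(t[170:290,120:280],(400,300),interpolation=cv2.INTER_CUBIC)]))
```

```text
(no output)
```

View pics/f.png

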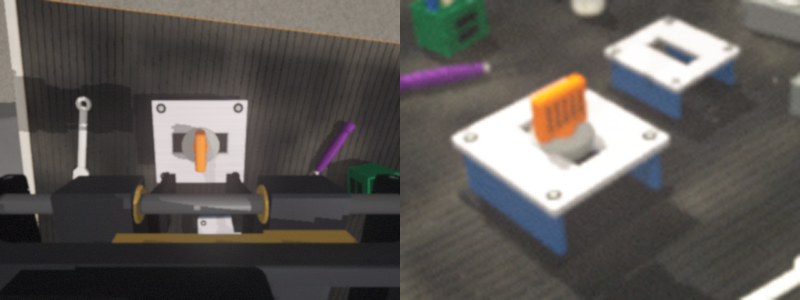

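The orange knob stands upright at (200,150), flange flat on the larger deck and grip across the slot. The gripper is clear, so I'm handing in.

```bash
python3 -c "
from rig import bot
print(bot.hand_in())"
```

```text
the job is handed in; nothing more can be done
None
```

The orange knob is in the larger stand with its bar turned a quarter turn across the slot, standing upright with its flange on the deck. I let go, and never touched the blue knob. I handed the job in at about 8 s; no verdict was returned.

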